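# Pack the chuck below the sample case

### The arm

A 7-joint arm with a two-finger parallel gripper is mounted at the origin on the work surface. World frame = base frame: x ahead of the robot, y to its left, z up, the work surface at z = 0. Lengths are in m, angles in rad, forces in N, time in s.
With the tool pointing down it reaches from about 0.35 to 0.9 m from the base axis. Payload 19.9 kg.
Tool frame: the origin (TCP) lies midway between the tips of the shut fingers; the grasp point (between the pads) lies 19 mm behind it; z points along the fingers, y is the line along which they close (so a half turn about z gives the same grasp; the last joint's range is limited). The gripper opens to 94 mm and grips with 3 to 60 N. Pads are 16 mm wide; open, the fingers measure 119 mm over their backs; the gripper's body (75 mm by 177 mm) begins 78 mm behind the grasp point.
Start: joints at [-1.25, 0.417, -0.01, 1.614, 0.005, 1.111, -0.053], TCP at [0.221, 0.585, 0.205] pointing down, gripper open.
Joint ranges: [-2.81, 2.81], [-0.39, 2.02], [-1.27, 1.25], [0.06, 2.57], [-1.19, 4.33], [0.19, 2], [-2.82, 2.82]. Speed limits (rad/s): [1.89, 1.89, 2.39, 2.39, 3.01, 3.01, 3.01].

### API

Orientations are given as [roll, pitch, yaw] about the fixed x, y, z axes, in that order (R = Rz(yaw) Ry(pitch) Rx(roll)).
In Python, from workcell import arm, eyes, ticket gives the robot as it stands. The module is installed in compiled form; this text tells all that it offers.
- The arm moves only by the shell command python3 -m inch 'ROWS' [FORCE]. ROWS is JSON, a list of rows, each a list of 7 numbers: the shift along the tool's x, y, z each as a share of 15 cm, from -1 to 1, then the turn, a rotation vector about the tool's x, y, z each as a share of 45 degrees, from -1 to 1, then the opening, from -1 (shut) to 1 (fully open). A call has 1 to 8 rows; each row is the pose to reach, as a shift and turn from the pose commanded when the call began, along the tool's axes at that moment; what a row does not reach only later rows make up. A row lasts 1/8 s, in which the tool goes at most 62.5 mm and 10.7 degrees, less where a joint would pass 70% of its speed; a pose out of reach is approached as far as the arm can. A call with a number of a shift or a turn outside -1 to 1 is refused whole. A call with a gripper value outside its range is refused whole. The fingers move at their own pace and stop on an object; FORCE is the grip in N (left out, the last holds). Time passes only in rows, so rows that repeat a pose let the fingers close. It gives the time, the measured TCP pose, the force, the opening and the grip force at its end, in the units of the state.
- arm.observe(): the state, without advancing time (a new reading comes with each control period).
- eyes.camera(name): name is "scene" or "top" or "wrist"; returns the picture (420x560x3 uint8, red, green, blue); there is no depth.
- eyes.camera_params(name): a dict with "intrinsics" (3x3 intrinsics, pixels), "rvec" (rotation vector, rad) and "tvec" (3), from world to camera coordinates, as OpenCV has them; the wrist camera has in their place "tool_from_camera" (4x4, takes a point from camera to tool coordinates, whose origin is the TCP and whose axes are the flange's). Camera axes: x right, y down, z forward; pixel columns grow to the right and rows downward; lengths in m; the calibration is good to about 2 mm. A picture is of the moment at which its call begins: read the wrist's pose just before it. camera_params takes no time and is no camera call.
- ticket.hand_in(): hands the job in; it is judged then, once.
The state is a dict: "time_s": time; "joints": joint angles; "qvel": joint speeds; "joint_torque": joint torques, N m; "position": TCP position; "ee_rot": TCP orientation; "force": force on the tool from outside, world axes, zero at the start; "moment": the same for the moment, N m; "gripper_width": opening from 0.0 (shut) to 1.0 (fully open); "grasp_force": force on a finger pad.
Only numpy, scipy, OpenCV 4.12 (cv2) and the standard library are available. Lean on these libraries where they do the work, as an engineer would, in place of code of your own. Each camera call takes 0.05 s, during which the arm holds its last target. There are 200 camera calls.

### The job

Pack the steel specimen chuck and the white sample case into the open blue box, heaviest lowest: stand the chuck upright in the middle of the box floor first, then lay the white case flat and centred on top of it. Lower them in, do not drop them, and leave the orange case where it is.

Things in the scene. Friction and masses are not known exactly. Their poses are not given: they have to be found in the camera images.
- box_in (a point): Centre of the inner floor of the open blue plastic box, 8 mm above the bench, on the firm grey pad that lines it. The box is fixed to the bench. Inside it is 160 mm long (this point's x axis) and 130 mm wide (y axis); walls 5 mm thick; the rim is 68 mm above this point (76 mm above the bench). z is up.
- chuck_center (a point): Centre (half-way up) of the heavy steel three-jaw specimen chuck, about 0.5 kg: an upright plain cylinder 50 mm in diameter and 34 mm high with a flat top, standing on the bench. z is its axis, up.
- white_case_center (a point): Centre (half-way up) of the light white plastic sample case, about 60 g, closed and rigid: 76 mm long (its x axis), 56 mm wide (y axis), 28 mm high (z axis, up), lying flat on the bench. Grip it across its 56 mm width.
- orange_case_center (a point): Centre (half-way up) of an orange sample case of the same size and shape as the white one, lying flat on the bench. It is not to be packed. A black eyepiece (44 mm across, 55 mm high), a computer mouse beyond the box and a notebook far to the robot's left also lie about.
Not all that is in view belongs to the job. Of the things that look like the part that bears white_case_center, the largest one is meant.

How it is judged:
On the way:
1. the chuck stands upright on the box floor, in the middle, let go, with the white case not yet in the box (horizontal distance between chuck_center and box_in below 0.025 m and z of chuck_center in the frame of box_in between 0.011 and 0.023 m and angle between chuck_center's own z axis and vertical below 0.17 rad and linear speed of chuck below 0.03 m/s and contact force between the fingers and chuck below 0.1 N and horizontal distance between white_case_center and box_in above 0.11 m), for 0.2 s.
At the end, for the whole second after the job is handed in: The chuck stands upright (within 10 degrees) on the box floor within 25 mm of its centre; the white case rests on the chuck, flat within 10 degrees, its centre within 18 mm of the chuck's centre seen from above; both are let go and at rest (horizontal distance between chuck_center and box_in below 0.025 m and z of chuck_center in the frame of box_in between 0.011 and 0.023 m and angle between each of chuck_center, white_case_center's own z axis and vertical below 0.17 rad and linear speed of each of chuck, white_case below 0.03 m/s and horizontal distance between white_case_center and chuck_center below 0.018 m and z of white_case_center in the frame of box_in between 0.042 and 0.054 m and contact force between white_case and chuck above 0.1 N); the robot touches nothing.
It fails at once if the orange case is moved more than 20 mm (distance of orange_case_center from where it was at the start of the episode above 0.02 m).
It fails at once if the chuck is dropped into the box (faster than 0.6 m/s inside it) (linear speed of chuck above 0.6 m/s and horizontal distance between chuck_center and box_in below 0.06 m and z of chuck_center in the frame of box_in below 0.06 m).
It fails at once if the white case is dropped into the box (faster than 0.6 m/s inside it) (linear speed of white_case above 0.6 m/s and horizontal distance between white_case_center and box_in below 0.06 m and z of white_case_center in the frame of box_in below 0.08 m).
It also fails if it takes over 64 s, if anything falls off the work surface, if the arm or the gripper's body presses on something with over 40 N, if the wrist force passes 120 N, or if a joint passes its speed limit or range.

## Working session

There is one attempt and no reset: what is moved stays moved. The work goes in short steps, Python scripts to look and compute and a shell command to move; the robot and the scene stay as the last step left them, time stands still between calls to the robot, and variables do not carry over. Pictures are saved under pics/ and viewed, at most 10 in all, crops included, and the job is handed in when it is done.

```bash
mkdir -p pics
python3 - <<'E'
from workcell import arm, eyes
import cv2, numpy as np
s=arm.observe(); print({k:np.round(v,3).tolist() for k,v in s.items()})
for n in ("scene","top"):
    im=eyes.camera(n); cv2.imwrite(f"pics/{n}0.png",im[:,:,::-1]); p=eyes.camera_params(n); print(n,{k:np.round(v,4).tolist() for k,v in p.items()})
print(np.round(eyes.camera_params("wrist")["tool_from_camera"],4).tolist())
E
```

```text
{'time_s': 0.0, 'joints': [-1.25, 0.418, -0.01, 1.614, 0.005, 1.111, -0.053], 'qvel': [0.001, -0.002, 0.0, 0.001, 0.001, 0.001, -0.0], 'joint_torque': [-0.0, -85.127, 0.639, -42.597, -0.049, 0.019, 0.0], 'position': [0.221, 0.584, 0.205], 'ee_rot': [-3.14, 0.0, 2.78], 'force': [-0.017, 0.411, -0.274], 'moment': [0.01, 0.01, -0.025], 'grasp_force': 0.0, 'gripper_width': 1.001}
scene {'intrinsics': [[419.2189, 0.0, 279.2235], [0.0, 419.2189, 208.4985], [0.0, 0.0, 1.0]], 'rvec': [1.994, 0.7742, -0.4047], 'tvec': [-0.4079, -0.1761, 1.3104]}
top {'intrinsics': [[480.6586, 0.0, 282.9499], [0.0, 480.6586, 211.9398], [0.0, 0.0, 1.0]], 'rvec': [2.0836, -2.1331, 0.2324], 'tvec': [-0.0525, 0.598, 1.1425]}
[[-0.0003, -0.9725, -0.2331, 0.0679], [1.0, -0.0002, -0.0006, -0.0004], [0.0005, -0.2331, 0.9725, -0.1792], [0.0, 0.0, 0.0, 1.0]]
```

View pics/top0.png

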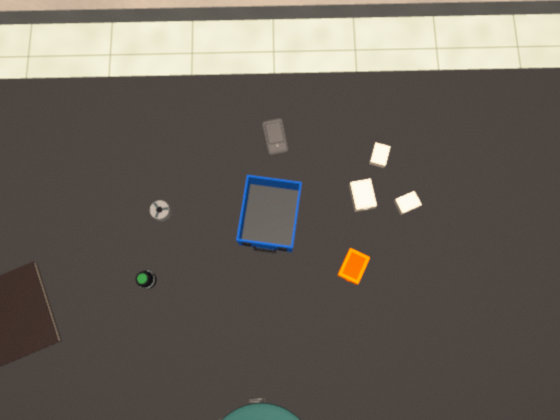

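View pics/scene0.png

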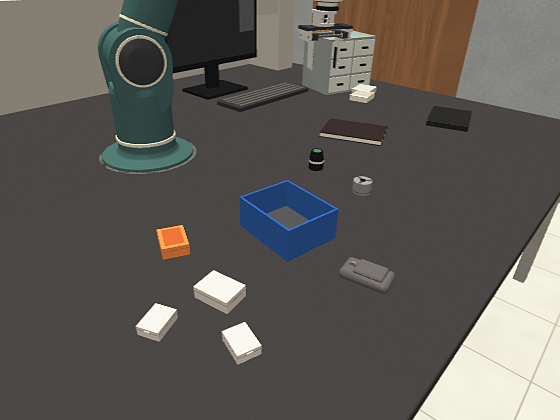

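Top view: chuck (160,210), box (270,213), eyepiece (146,279), orange case (354,266), mouse (275,136). Candidates for the white case: (364,195), (380,155) and (408,203) in top; scene also shows a pale stack far behind at (362,93). The largest is (364,195), which is scene (220,290). I'll measure this and check it in one close crop.

```bash
cat > h.py <<'E'
import numpy as np, cv2
from workcell import arm, eyes
from scipy.spatial.transform import Rotation as R
def cam(n):
    p=eyes.camera_params(n); K=np.array(p["intrinsics"])
    if n=="wrist":
        s=arm.observe(); T=np.eye(4); T[:3,:3]=R.from_euler("xyz",s["ee_rot"]).as_matrix(); T[:3,3]=s["position"]
        T=T@np.array(p["tool_from_camera"]); return K,T[:3,:3],T[:3,3]
    Rm=cv2.Rodrigues(np.array(p["rvec"],float))[0]; return K,Rm.T,-Rm.T@np.array(p["tvec"],float)
def plane(c,uv,z):
    K,Rw,o=c; uv=np.atleast_2d(uv).astype(float)
    d=(Rw@np.linalg.inv(K)@np.c_[uv,np.ones(len(uv))].T).T
    return (o+d*((z-o[2])/d[:,2])[:,None])[:,:2]
def proj(c,P):
    K,Rw,o=c; q=(K@(Rw.T@(np.atleast_2d(P)-o).T)).T; return q[:,:2]/q[:,2:]
def blobs(mask,amin=60):
    cs,_=cv2.findContours(mask.astype(np.uint8),cv2.RETR_EXTERNAL,cv2.CHAIN_APPROX_NONE)
    return [c for c in cs if cv2.contourArea(c)>amin]
def rect(c,cnt,z):
    """min-area rectangle in world mm on plane z: centre, sides, long-axis angle deg"""
    P=plane(c,cnt[:,0,:],z); (x,y),(w,h),a=cv2.minAreaRect((P*1000).astype(np.float32))
    if w<h: w,h,a=h,w,a+90
    return np.round([x,y,w,h,(a+90)%180-90],1)
E
python3 - <<'E'
from h import *
im=cv2.imread("pics/top0.png"); c=cam("top"); print("cam",c[2])
hsv=cv2.cvtColor(im,cv2.COLOR_BGR2HSV); H,S,V=cv2.split(hsv)
roi=np.zeros(V.shape,bool); roi[90:320,100:450]=1
for n,m,z in (("white",(V>170)&(S<80),.028),("orange",(H<25)&(S>150)&(V>150),.028),("blue",(H>100)&(H<130)&(S>120)&(V>60),.076),("chuck",(V>85)&(S<60),.034),):
    for b in blobs(m&roi): print(n,cv2.boundingRect(b),cv2.contourArea(b),rect(c,b,z))
print("tcp px",proj(c,arm.observe()["position"]))
g=im[130:290,120:440]; cv2.imwrite("pics/crop.png",cv2.resize(g,(800,400),interpolation=cv2.INTER_CUBIC))
E
```

```text
cam [ 0.3373207  -0.05971237  1.24428322]
white (395, 191, 27, 22) 335.5 [ 624.7 -393.    58.7   43.6  -68. ]
white (350, 178, 27, 32) 602.0 [ 647.5 -277.3   80.7   57.8    9.3]
white (370, 142, 21, 24) 313.0 [ 757.2 -328.6   59.6   43.1  -16.8]
orange (338, 248, 32, 37) 695.0 [ 461.  -241.6   81.4   59.2  -27.1]
blue (236, 174, 66, 78) 3886.5 [594.4 -31.2 181.6 142.5  -9.3]
chuck (149, 199, 23, 23) 362.0 [615.8 251.4  60.5  54.1  33.6]
chuck (393, 190, 30, 26) 449.5 [ 622.  -389.5   68.    50.   -67.7]
chuck (242, 185, 56, 60) 2578.0 [599.1 -32.3 145.  125.7  -9.3]
chuck (348, 177, 30, 36) 762.0 [ 645.6 -274.8   87.    66.4    9.2]
chuck (368, 141, 24, 28) 427.0 [ 753.2 -326.3   70.3   49.7  -17.3]
chuck (262, 118, 27, 37) 696.0 [811.9 -49.8 101.   57.5  10. ]
tcp px [[-29.67592565 383.14860866]]
```

View pics/crop.png

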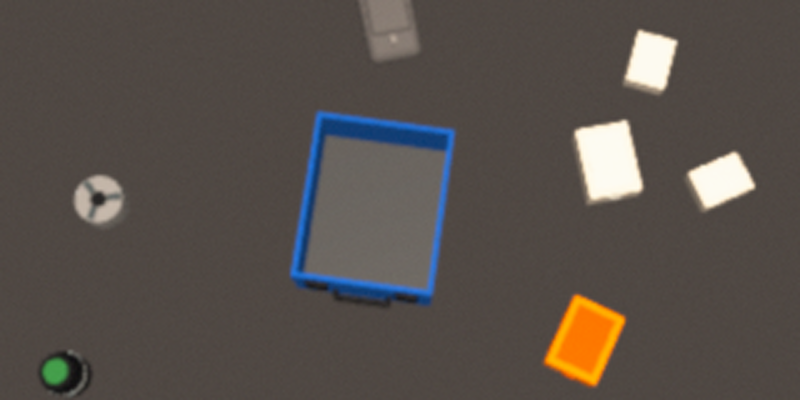

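The crop confirms that the white block at crop (608,160) is the largest (81x58 mm measured, against 59x43 for the other two), so it's the target. Next is a move above the chuck.

```bash
python3 -m inch '[[-0.4,-0.14,0,0,0,0,1],[-0.8,-0.285,0,0,0,0,1],[-0.8,-0.285,0,0,0,0,1]]' 
python3 -m inch '[[-0.4,-0.14,0,0,0,0,1],[-0.8,-0.285,0,0,0,0,1],[-0.8,-0.285,0,0,0,0,1]]' 
python3 -m inch '[[-0.4,-0.14,0,0,0,0,1],[-0.8,-0.285,0,0,0,0,1],[-0.8,-0.285,0,0,0,0,1]]' 
python3 -m inch '[[-0.4,-0.14,0,0,0,-0.12,1],[-0.8,-0.285,0,0,0,-0.25,1],[-0.8,-0.285,0,0,0,-0.25,1],[-0.8,-0.285,0,0,0,-0.25,1],[-0.8,-0.285,0,0,0,-0.25,1]]'
python3 - <<'E'
from h import *
c=cam("wrist"); im=eyes.camera("wrist")[:,:,::-1]; cv2.imwrite("pics/w1.png",im); s=arm.observe(); print(s["position"],s["ee_rot"],c[2])
print(proj(c,[[.616,.251,.034]]))
E
```

```text
time_s: 0.48
position: [0.3225, 0.4986, 0.2054]
ee_rot: [-3.141, 0.002, 2.773]
force: [-0.9, -0.2, 0.2]
gripper_width: 0.998
grasp_force: 0.0
time_s: 0.85
position: [0.4188, 0.4162, 0.2053]
ee_rot: [-3.141, 0.001, 2.774]
force: [-0.0, 0.9, -0.5]
gripper_width: 0.998
grasp_force: 0.0
time_s: 1.23
position: [0.5153, 0.3338, 0.2051]
ee_rot: [-3.14, 0.001, 2.774]
force: [-0.4, 0.0, 0.3]
gripper_width: 0.999
grasp_force: 0.0
time_s: 1.85
position: [0.6085, 0.2567, 0.2054]
ee_rot: [3.141, -0.001, 2.978]
force: [1.1, 0.1, 0.6]
gripper_width: 0.999
grasp_force: 0.0
[0.60857992 0.25647416 0.20555643] [ 3.14115898e+00 -3.34816437e-04  2.97830074e+00] [0.54147388 0.26738226 0.3846746 ]
[[278.44529881 200.24877403]]
```

View pics/w1.png

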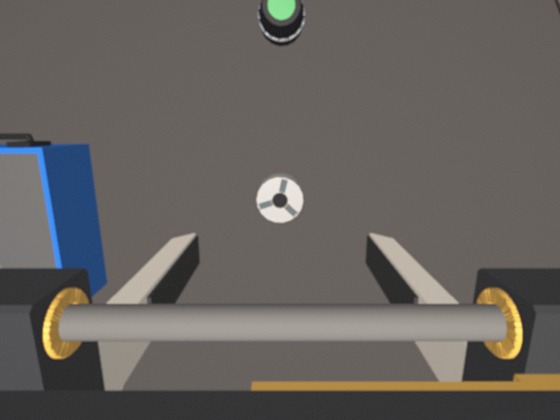

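Wrist view: chuck's bright top at about (280,200), predicted (278,200). Eyepiece at (281,15), box to the left. Now I'll measure the chuck.

```bash
cat >> h.py <<'E'
def delta(x,y,yaw=None):
    s=arm.observe(); M=R.from_euler("xyz",s["ee_rot"]).as_matrix(); d=np.array([x,y,s["position"][2]])-s["position"]
    print("units xy",np.round((M.T@d)[:2]/.15,3),"pos",np.round(s["position"],4),"yaw deg",round(np.degrees(s["ee_rot"][2]),1))
E
python3 - <<'E'
from h import *
c=cam("wrist"); im=cv2.imread("pics/w1.png"); g=im.max(2).copy(); 
m=g>140; m[260:]=0; m[:150]=0; m[:,:200]=0; m[:,340:]=0
for b in blobs(m):
    b=cv2.convexHull(b); (u,v),r=cv2.minEnclosingCircle(b); p=plane(c,[(u,v),(u-r,v),(u+r,v)],.034); print(u,v,r,p[0],np.linalg.norm(p[2]-p[1])); delta(*p[0])
E
```

```text
279.37677001953125 199.18310546875 23.798545837402344 [0.61521534 0.25193988] 0.05062357796983237
units xy [-0.049 -0.023] pos [0.6086 0.2565 0.2056] yaw deg 170.6
```

```bash
python3 -m inch '[[-0.05,-0.02,0.3,0,0,0,1],[-0.05,-0.02,0.6,0,0,0,1],[-0.05,-0.02,0.9,0,0,0,1],[-0.05,-0.02,0.9,0,0,0,1]]'
python3 -m inch '[[0,0,0.15,0,0,0,1],[0,0,0.3,0,0,0,1],[0,0,0.43,0,0,0,1],[0,0,0.43,0,0,0,1],[0,0,0.43,0,0,0,1]]'
python3 -m inch '[[0,0,0,0,0,0,-1],[0,0,0,0,0,0,-1],[0,0,0,0,0,0,-1],[0,0,0,0,0,0,-1],[0,0,0,0,0,0,-1],[0,0,0,0,0,0,-1]]' 35
python3 -m inch '[[0,0,0,0,0,0,-1],[0,0,0,0,0,0,-1]]'
```

```text
time_s: 2.4
position: [0.6142, 0.2508, 0.0679]
ee_rot: [-3.139, -0.004, 2.977]
force: [0.1, 0.6, 1.0]
gripper_width: 1.002
grasp_force: 0.0
time_s: 3.02
position: [0.6169, 0.2507, 0.0066]
ee_rot: [3.141, 0.001, 2.976]
force: [-0.5, 0.1, -0.3]
gripper_width: 1.003
grasp_force: 0.0
time_s: 3.78
position: [0.6166, 0.2508, 0.006]
ee_rot: [3.141, 0.0, 2.976]
force: [0.4, 2.7, 0.2]
gripper_width: 0.518
grasp_force: 35.0
time_s: 4.03
position: [0.6166, 0.2508, 0.006]
ee_rot: [3.141, 0.0, 2.976]
force: [0.9, 2.7, 0.1]
gripper_width: 0.513
grasp_force: 35.0
```

```bash
python3 -m inch '[[0,0,-0.2,0,0,0,-1],[0,0,-0.5,0,0,0,-1],[0,0,-0.8,0,0,0,-1],[0,0,-1,0,0,0,-1],[0,0,-1,0,0,0,-1]]'
python3 -m inch '[[0,-0.2,-0.1,0,0,0,-1],[-0.05,-0.5,-0.2,0,0,0,-1],[-0.1,-0.8,-0.3,0,0,0,-1],[-0.1,-0.94,-0.3,0,0,0,-1],[-0.1,-0.94,-0.3,0,0,0,-1]]'
python3 -m inch '[[0,-0.2,0,0,0,0,-1],[-0.05,-0.5,0,0,0,0,-1],[-0.1,-0.8,0,0,0,0,-1],[-0.1,-0.94,0,0,0,0,-1],[-0.1,-0.94,0,0,0,0,-1],[-0.1,-0.94,0,0,0,0,-1]]'
python3 - <<'E'
from h import *
c=cam("wrist"); im=eyes.camera("wrist")[:,:,::-1]; cv2.imwrite("pics/w2.png",im); delta(.6,-.032)
E
```

```text
time_s: 4.65
position: [0.6172, 0.2504, 0.1575]
ee_rot: [3.14, 0.002, 2.976]
force: [0.7, 0.6, -6.1]
gripper_width: 0.513
grasp_force: 35.0
time_s: 5.28
position: [0.6073, 0.1071, 0.1993]
ee_rot: [-3.14, -0.002, 2.974]
force: [2.1, 1.2, -5.4]
gripper_width: 0.515
grasp_force: 35.0
time_s: 6.02
position: [0.5996, -0.0307, 0.2003]
ee_rot: [3.141, -0.001, 2.978]
force: [-0.3, -0.0, -5.0]
gripper_width: 0.514
grasp_force: 35.0
units xy [-0.004 -0.008] pos [ 0.5997 -0.0307  0.2004] yaw deg 170.7
```

View pics/w2.png

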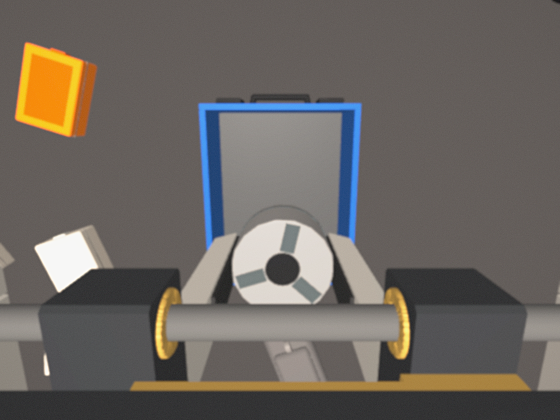

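The wrist view shows the chuck held upright, its top around (283,260). The box's near rim corners are at about (200,104) and (360,104), and the orange and white cases are at upper left, undisturbed. I'll measure the box from the rim corners and check the chuck's offset in the hand.

Run:
```python
from h import *
c=cam("wrist"); im=cv2.imread("pics/w2.png"); H,S,V=cv2.split(cv2.cvtColor(im,cv2.COLOR_BGR2HSV))
m=(H>100)&(H<130)&(S>150)&(V>150); m[240:]=0
b=max(blobs(m),key=cv2.contourArea)[:,0,:]
# near outer rim edge: topmost blue pixel per column
cols=np.arange(205,356); top=np.array([[u,b[b[:,0]==u][:,1].min()] for u in cols if (b[:,0]==u).any()])
k=np.polyfit(top[:,0],top[:,1],1); ul,ur=b[:,0].min(),b[:,0].max()
L=b[(b[:,1]<115)][:,0].min(); Rr=b[(b[:,1]<115)][:,0].max()+1
P=plane(c,[(L,np.polyval(k,L)),(Rr,np.polyval(k,Rr))],.076); e=P[0]-P[1]
w=np.linalg.norm(e); e/=w; n=np.array([e[1],-e[0]]); n*=np.sign(n[0])
ctr=P.mean(0)+.085*n; print(L,Rr,k,P,"width",w,"centre",ctr,"box x deg",np.degrees(np.arctan2(n[1],n[0])))
m=(V>150)&(S<40); m[:200]=0; m[306:]=0; m[:,:226]=0;m[:,340:]=0
b=max(blobs(m),key=cv2.contourArea); b=cv2.convexHull(b)[:,0,:]; b=b[b[:,1]<285]
# left/right extremes and top of ellipse -> chuck-top on held plane
Q=plane(c,b,.2284).astype(float); A=np.c_[2*Q,np.ones(len(Q))]; s=np.linalg.lstsq(A,(Q**2).sum(1),rcond=None)[0]
print("chuck",s[:2],"r",np.sqrt(s[2]+s[0]**2+s[1]**2)); delta(*ctr)
```

```text
199 361 [-3.13698153e-04  1.03604392e+02] [[ 0.50187583 -0.08767816]
 [ 0.52458208  0.05020754]] width 0.13974276609668135 centre [ 0.59709938 -0.03254662] box x deg -9.351224151904656
chuck [ 0.59795812 -0.03084434] r 0.02453325487433342
units xy [ 0.015 -0.015] pos [ 0.5997 -0.0307  0.2004] yaw deg 170.7
```

```bash
python3 -m inch '[[0,-0.01,0.15,0,0,0,-1],[0,-0.01,0.35,0,0,0,-1],[0,-0.01,0.55,0,0,0,-1],[0,-0.01,0.75,0,0,0,-1],[0,-0.01,0.9,0,0,0,-1],[0,-0.01,0.95,0,0,0,-1],[0,-0.01,0.95,0,0,0,-1]]'
python3 -m inch '[[0,0,0.06,0,0,0,-1],[0,0,0.12,0,0,0,-1],[0,0,0.18,0,0,0,-1],[0,0,0.23,0,0,0,-1],[0,0,0.26,0,0,0,-1],[0,0,0.275,0,0,0,-1],[0,0,0.285,0,0,0,-1],[0,0,0.285,0,0,0,-1]]'
```

```text
time_s: 6.95
position: [0.5995, -0.0334, 0.0585]
ee_rot: [3.142, -0.0, 2.977]
force: [-0.5, -0.5, -4.6]
gripper_width: 0.514
grasp_force: 35.0
time_s: 7.95
position: [0.5995, -0.0341, 0.0158]
ee_rot: [-3.142, 0.0, 2.976]
force: [0.1, 0.1, -6.1]
gripper_width: 0.514
grasp_force: 35.0
```

```bash
python3 -m inch '[[0,0,0.006,0,0,0,-1],[0,0,0.012,0,0,0,-1],[0,0,0.012,0,0,0,-1]]'
```

```text
time_s: 8.32
position: [0.5995, -0.0341, 0.014]
ee_rot: [-3.142, 0.0, 2.976]
force: [-1.5, -0.5, -3.0]
gripper_width: 0.513
grasp_force: 35.0
```

```bash
python3 -m inch '[[0,0,0.003,0,0,0,0.2],[0,0,0.003,0,0,0,0.5],[0,0,0.003,0,0,0,0.5],[0,0,0.003,0,0,0,0.5],[0,0,0.003,0,0,0,0.5],[0,0,0.003,0,0,0,0.5]]'
python3 -m inch '[[0,0,-0.1,0,0,0,0.5],[0,0,-0.3,0,0,0,0.5],[0,0,-0.6,0,0,0,0.5],[0,0,-1,0,0,0,0.5],[0,0,-1,0,0,0,0.5]]'
python3 -m inch '[[0,0,-0.4,0,0,0,1],[0,0,-0.4,0,0,0,1],[0,0,-0.4,0,0,0,1]]'
python3 - <<'E'
from h import *
c=cam("wrist"); im=eyes.camera("wrist")[:,:,::-1]; cv2.imwrite("pics/w3.png",im); delta(.6475,-.2773)
print(proj(c,[.5985,-.034,.042]))
E
```

```text
time_s: 9.07
position: [0.5994, -0.0341, 0.0135]
ee_rot: [-3.142, 0.0, 2.976]
force: [-0.0, -0.1, -0.2]
gripper_width: 0.755
grasp_force: 0.0
time_s: 9.7
position: [0.6017, -0.0343, 0.1691]
ee_rot: [3.14, 0.008, 2.976]
force: [0.3, -0.2, -0.3]
gripper_width: 0.751
grasp_force: 0.0
time_s: 10.07
position: [0.5991, -0.034, 0.2234]
ee_rot: [3.142, -0.0, 2.976]
force: [0.2, -0.8, -0.6]
gripper_width: 0.994
grasp_force: 0.0
units xy [-0.587 -1.546] pos [ 0.5989 -0.034   0.2228] yaw deg 170.5
[[282.53769976 190.12998072]]
```

View pics/w3.png

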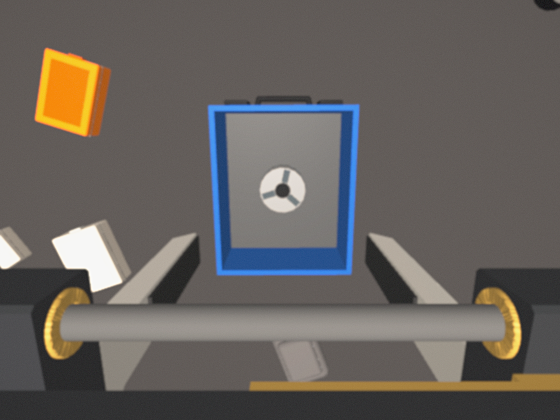

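Wrist view: the chuck stands upright at (282,190), in the middle of the box floor. I'll measure it and move above the white case.

```bash
python3 - <<'E'
from h import *
c=cam("wrist"); im=cv2.imread("pics/w3.png"); H,S,V=cv2.split(cv2.cvtColor(im,cv2.COLOR_BGR2HSV))
m=(V>145)&(S<40); m[:150]=0; m[230:]=0; m[:,:240]=0;m[:,325:]=0
for b in blobs(m): (u,v),r=cv2.minEnclosingCircle(b); print("chuck",u,v,r,plane(c,(u,v),.042))
m=(H>100)&(H<130)&(S>150)&(V>100); b=max(blobs(m),key=cv2.contourArea); print("rim",rect(c,b,.076))
E
python3 -m inch '[[-0.1,-0.25,0,0,0,0,1],[-0.2,-0.55,0,0,0,0,1],[-0.3,-0.77,0,0,0,0,1],[-0.3,-0.77,0,0,0,0,1]]'
python3 -m inch '[[-0.1,-0.25,0,0,0,-0.1,1],[-0.2,-0.55,0,0,0,-0.25,1],[-0.3,-0.77,0,0,0,-0.42,1],[-0.3,-0.77,0,0,0,-0.42,1],[-0.3,-0.77,0,0,0,-0.42,1],[-0.3,-0.77,0,0,0,-0.42,1]]'
python3 - <<'E'
from h import *
c=cam("wrist"); im=eyes.camera("wrist")[:,:,::-1]; cv2.imwrite("pics/w4.png",im); im=im.copy(); H,S,V=cv2.split(cv2.cvtColor(im,cv2.COLOR_BGR2HSV))
m=(V>150)&(S<60); m[290:]=0
for b in blobs(m): print(cv2.boundingRect(b),cv2.contourArea(b),rect(c,b,.028))
delta(.6475,-.2773); print(proj(c,[.6475,-.2773,.028]))
E
```

```text
chuck 282.0816345214844 189.7755126953125 23.410717010498047 [[ 0.59746147 -0.03441165]]
rim [595.7 -32.7 170.2 139.6  -9.3]
time_s: 10.62
position: [0.624, -0.1585, 0.222]
ee_rot: [-3.14, -0.002, 2.972]
force: [-0.2, 0.4, -0.6]
gripper_width: 1.003
grasp_force: 0.0
time_s: 11.38
position: [0.6504, -0.275, 0.2234]
ee_rot: [3.141, -0.0, -2.976]
force: [-0.7, -0.0, -0.7]
gripper_width: 1.001
grasp_force: 0.0
(197, 236, 52, 54) 1706.5 [ 752.4 -329.6   63.7   43.3  -17.4]
(370, 234, 74, 56) 1251.0 [ 717.2 -116.5  115.4   24.4   55.9]
(121, 233, 74, 57) 1246.0 [ 765.1 -403.9  115.3   23.7  -36.3]
(487, 157, 47, 46) 1153.0 [599.  -24.7  51.8  50.7  57.8]
(254, 148, 53, 71) 3428.0 [ 645.6 -278.3   79.5   57.8    9.5]
(149, 123, 61, 50) 2055.0 [ 624.  -393.3   59.5   43.1  -67.7]
units xy [ 0.021 -0.01 ] pos [ 0.6504 -0.2753  0.2235] yaw deg -170.5
[[280.71441523 185.68540736]]
```

View pics/w4.png

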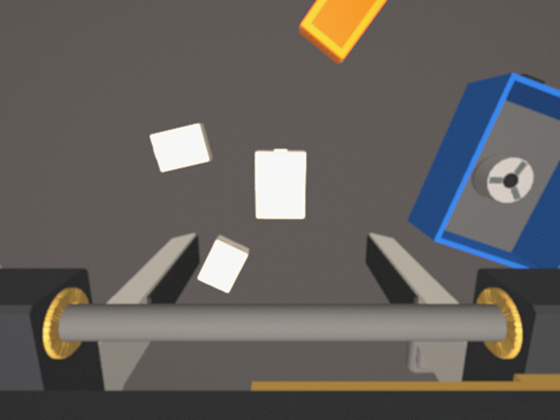

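Wrist view: the white case is at (280,185), aligned with the fingers. The small decoys at (181,147) and (222,265) are clear of the finger paths. I'll descend and grip.

```bash
python3 -m inch '[[0.02,-0.015,0.3,0,0,0,0.75],[0.02,-0.015,0.6,0,0,0,0.75],[0.02,-0.015,0.95,0,0,0,0.75],[0.02,-0.015,0.95,0,0,0,0.75]]'
python3 -m inch '[[0,0,0.15,0,0,0,0.75],[0,0,0.3,0,0,0,0.75],[0,0,0.45,0,0,0,0.75],[0,0,0.5,0,0,0,0.75],[0,0,0.5,0,0,0,0.75]]'
python3 -m inch '[[0,0,0,0,0,0,-1],[0,0,0,0,0,0,-1],[0,0,0,0,0,0,-1],[0,0,0,0,0,0,-1],[0,0,0,0,0,0,-1],[0,0,0,0,0,0,-1]]' 15
python3 -m inch '[[0,0,-0.2,0,0,0,-1],[0,0,-0.5,0,0,0,-1],[0,0,-0.8,0,0,0,-1],[0,0,-1,0,0,0,-1],[0,0,-1,0,0,0,-1]]'
python3 -c "
from h import *; delta(.5975,-.0335)"
```

```text
time_s: 11.92
position: [0.6456, -0.2777, 0.0778]
ee_rot: [3.138, -0.005, -2.977]
force: [0.2, -0.1, 1.0]
gripper_width: 0.871
grasp_force: 0.0
time_s: 12.55
position: [0.6474, -0.2795, 0.0056]
ee_rot: [3.141, -0.001, -2.977]
force: [0.3, 0.1, 0.3]
gripper_width: 0.877
grasp_force: 0.0
time_s: 13.3
position: [0.6478, -0.2795, 0.0065]
ee_rot: [-3.141, 0.001, -2.977]
force: [-1.7, 1.7, 6.1]
gripper_width: 0.594
grasp_force: 15.0
time_s: 13.92
position: [0.6486, -0.28, 0.1586]
ee_rot: [-3.14, 0.003, -2.977]
force: [0.3, 0.0, -1.0]
gripper_width: 0.595
grasp_force: 15.0
units xy [0.067 1.677] pos [ 0.6486 -0.28    0.1586] yaw deg -170.6
```

```bash
python3 -m inch '[[0,0.2,-0.1,0,0,0,-1],[0.02,0.5,-0.2,0,0,0,-1],[0.03,0.84,-0.3,0,0,0,-1],[0.03,0.84,-0.3,0,0,0,-1]]'
python3 -m inch '[[0,0.2,0,0,0,0.1,-1],[0.02,0.5,0,0,0,0.25,-1],[0.03,0.84,0,0,0,0.42,-1],[0.03,0.84,0,0,0,0.42,-1],[0.03,0.84,0,0,0,0.42,-1],[0.03,0.84,0,0,0,0.42,-1]]'
python3 - <<'E'
from h import *
im=eyes.camera("wrist")[:,:,::-1]; cv2.imwrite("pics/w5.png",im); delta(.599,-.034)
E
```

```text
time_s: 14.42
position: [0.6227, -0.1514, 0.2013]
ee_rot: [3.14, 0.001, -2.972]
force: [0.5, -1.0, -1.2]
gripper_width: 0.597
grasp_force: 15.0
time_s: 15.18
position: [0.5974, -0.0339, 0.2006]
ee_rot: [-3.141, -0.0, 2.975]
force: [-0.0, 0.0, -1.4]
gripper_width: 0.597
grasp_force: 15.0
units xy [-0.011  0.   ] pos [ 0.5974 -0.0338  0.2006] yaw deg 170.4
```

View pics/w5.png

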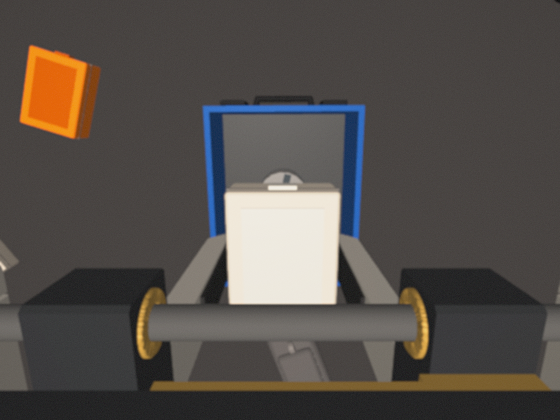

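The wrist view shows the white case held flat (edges x 227–339, rear edge y 190), with the chuck's top visible beneath it at (283,178). I'll lower it.

```bash
python3 -m inch '[[-0.01,0,0.15,0,0,0,-1],[-0.01,0,0.3,0,0,0,-1],[-0.01,0,0.45,0,0,0,-1],[-0.01,0,0.6,0,0,0,-1],[-0.01,0,0.75,0,0,0,-1],[-0.01,0,0.85,0,0,0,-1],[-0.01,0,0.88,0,0,0,-1],[-0.01,0,0.88,0,0,0,-1]]'
python3 -m inch '[[0,0,0.03,0,0,0,-1],[0,0,0.06,0,0,0,-1],[0,0,0.09,0,0,0,-1],[0,0,0.11,0,0,0,-1],[0,0,0.12,0,0,0,-1],[0,0,0.125,0,0,0,-1],[0,0,0.125,0,0,0,-1]]'
```

```text
time_s: 16.23
position: [0.5991, -0.0328, 0.0692]
ee_rot: [-3.141, 0.0, 2.976]
force: [-0.8, -0.2, -0.5]
gripper_width: 0.589
grasp_force: 15.0
time_s: 17.1
position: [0.5989, -0.0326, 0.0503]
ee_rot: [-3.142, 0.0, 2.976]
force: [-0.2, -0.5, -0.0]
gripper_width: 0.597
grasp_force: 15.0
```

```bash
python3 -m inch '[[0,0,0.006,0,0,0,-1],[0,0,0.012,0,0,0,-1],[0,0,0.012,0,0,0,-1]]'
```

```text
time_s: 17.48
position: [0.5989, -0.0326, 0.0484]
ee_rot: [-3.142, 0.0, 2.976]
force: [0.3, -0.8, -0.3]
gripper_width: 0.597
grasp_force: 15.0
```

```bash
python3 -m inch '[[0,0,0.004,0,0,0,-1],[0,0,0.007,0,0,0,-1],[0,0,0.007,0,0,0,-1]]'
```

```text
time_s: 17.85
position: [0.5991, -0.0326, 0.0484]
ee_rot: [3.141, 0.0, 2.976]
force: [-6.2, 0.5, 18.2]
gripper_width: 0.598
grasp_force: 15.0
```

Firm contact, so the case is down on the chuck. I'll back off slightly, release and rise.

```bash
python3 -m inch '[[0,0,-0.004,0,0,0,-1],[0,0,-0.006,0,0,0,0.3],[0,0,-0.006,0,0,0,0.65],[0,0,-0.006,0,0,0,0.65],[0,0,-0.006,0,0,0,0.65],[0,0,-0.006,0,0,0,0.65]]'
python3 -m inch '[[0,0,-0.1,0,0,0,0.65],[0,0,-0.3,0,0,0,0.65],[0,0,-0.6,0,0,0,0.65],[0,0,-1,0,0,0,0.65],[0,0,-1,0,0,0,0.65],[0,0,-1,0,0,0,0.65]]'
python3 - <<'E'
from h import *
c=cam("wrist"); w=eyes.camera("wrist")[:,:,::-1]; s=eyes.camera("scene")[:,:,::-1]; s=cv2.resize(s[160:280,200:370],(560,395))
cv2.imwrite("pics/end.png",cv2.resize(np.hstack([w,cv2.copyMakeBorder(s,0,25,0,0,0)]),(800,300)))
H,S,V=cv2.split(cv2.cvtColor(w,cv2.COLOR_BGR2HSV)); m=(V>150)&(S<60); m[285:]=0; m[:,:210]=0; m[:,360:]=0
for b in blobs(m,800): print(cv2.boundingRect(b),rect(c,b,.070))
print(arm.observe()["position"])
E
```

```text
time_s: 18.6
position: [0.5989, -0.0326, 0.0482]
ee_rot: [-3.141, 0.0, 2.976]
force: [0.3, -0.3, 0.5]
gripper_width: 0.827
grasp_force: 0.0
time_s: 19.35
position: [0.5988, -0.0325, 0.1988]
ee_rot: [3.141, 0.001, 2.976]
force: [0.2, 1.2, -1.0]
gripper_width: 0.823
grasp_force: 0.0
(251, 157, 63, 84) [597.4 -32.9  79.3  57.7  -9.5]
[ 0.59831215 -0.03250902  0.19748243]
```

View pics/end.png

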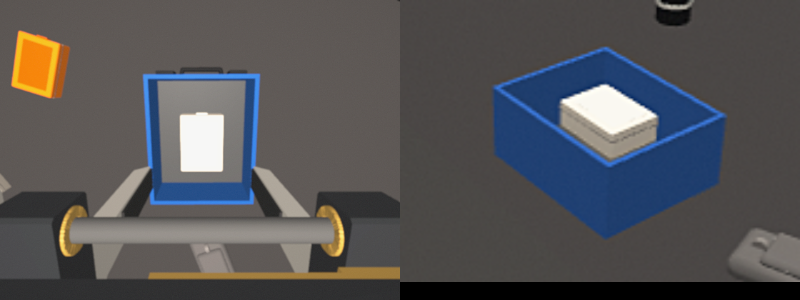

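The white case lies flat and centred in the box (left panel (202,142), right panel (608,112)). Its centre measures (597,-33) mm, and the chuck measured (597,-34) mm when placed. The orange case is where it was, and the robot is clear.

```bash
python3 -c "
from workcell import ticket; print(ticket.hand_in())"
```

```text
the job is handed in; nothing more can be done
None
```

The chuck is upright in the middle of the box with the white case flat and centred on top, the orange case was not moved, and the job is handed in at about 19.5 s; no verdict was returned.

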